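# Hook the hatch cover into the wardrobe plinth

## Task

Close the hatch in the wardrobe's plinth section with its white cover: take the cover by its black handle, tilt it with the handle side clearly up, hook its thin orange edge under the plinth's metal lip, then swing the other side down gently, without letting it drop, until the cover lies fully home and level inside the opening; let go of it. Leave the glass cup, the wrench, the hammer, the hex keys and the glue bottle where they are.

Things in the scene. Friction and masses are not known exactly. Their poses are not given: they have to be found in the camera images.
- plinth: Fixed light-wood box, 192 (x) x 152 (y) mm, walls 16 mm, on a rubber mat whose top is 4 mm above the table. Origin: centre of its underside; z up; -x points to the side with the metal lip, roughly towards the robot. Open top, 160 (x) x 120 (y) mm inside. The +x wall and the side walls are 56 mm high, 16 mm above the ledge inside. The cover cannot be dropped or slid in flat.
- seat (a point): Centre of the plinth's opening at the height of the ledge the cover rests on, (0, 0, 40) mm in the plinth's frame. The ledge runs all round inside: 30 mm deep on the lip side, 14 mm at the +x end, 12 mm along the sides. Home, the cover's origin is here within about 5 mm of play each way, axes along the plinth's, its top level with the walls.
- lip_edge (a point): Middle of the lower corner of the lip's free edge, at (-60, 0, 58) mm in the plinth's frame. The aluminium lip, 6 mm thick, spans the plinth's whole width from 58 to 64 mm high and overhangs the opening by 20 mm (inner wall at x = -80); the gap between lip and ledge is 18 mm high.
- cover: Loose white panel, 150 (x) x 110 (y) mm, 0.17 to 0.34 kg, lying handle up on the mat. Origin: centre of its underside; z up on the handle side. 16 mm thick, except for an orange strip along its -x edge, 24 mm long in x and only 8 mm thick (flush with the underside): the thin edge that goes under the lip.
- cover_thin_edge (a point): Middle of the lower edge of the orange thin edge, at (-75, 0, 0) mm in the cover's frame.
- cover_free_edge (a point): Middle of the lower edge of the opposite edge, at (75, 0, 0) mm in the cover's frame.
- cover_handle (a point): Grip point of the black bar handle, at (20, 0, 46) mm in the cover's frame. The bar is 12 mm thick (x), 76 mm long (y) and runs from 34 to 56 mm above the cover's underside; below it is open, on two posts at y = -30 and +30 mm. Flat faces look to the cover's -x and +x.
- wrench: Steel adjustable wrench, 200 mm long, 12 mm thick, lying along its x between plinth and cover; leave it. Origin: on its underside near the middle.
- cup: Glass cup, 74 mm wide, 95 mm tall, upright; leave it. Origin: centre of its foot.
- hex_keys: Blue fold-out hex key set, 105 mm long, about 80 mm tall with the keys fanned out; leave it. Origin: centre of its underside.
- mallet: Hammer, 260 mm long, lying on the mat; leave it. Origin: on its underside.
- glue: White glue bottle with a red cap, 56 mm wide, 140 mm tall; leave it. Origin: centre of its foot.
There are look-alikes about, which are no part of the job. What is shaped like the cover but purple is not meant.

How it is judged:
By the outcome, as a careful person would: the job done as asked, in the order asked, and still so for the second after the job is handed in, with the robot touching nothing.
It also fails if it takes over 54 s, if anything falls off the work surface, if the arm or the gripper's body presses on something with over 40 N, if the wrist force passes 120 N, or if a joint passes its speed limit or range.

## Robot

A 6-joint arm with a two-finger parallel gripper is mounted at the origin on the work surface. World frame = base frame: x ahead of the robot, y to its left, z up, the work surface at z = 0. Lengths are in mm, angles in degrees, forces in N, time in s.
With the tool pointing down it reaches from about 250 to 775 mm from the base axis. Payload 4 kg.
Tool frame: the origin (TCP) lies on the centre line of the jaws, within the pads' length; the fingertips stand 19 mm ahead of it and the grasp point (between the pads) is the TCP; z points along the fingers, y is the direction in which the jaws open and shut (so a half turn about z gives the same grasp; the last joint's range is limited). The gripper opens to 94 mm and grips with 3 to 60 N. Pads are 16 mm wide; open, the fingers measure 119 mm over their backs; the gripper's body (75 mm by 177 mm) begins 78 mm behind the grasp point.
Start: joints at [70.869, 4.996, 78.535, -0, 96.463, -5.907], TCP at [125.824, 535.431, 224.506] pointing down, gripper open.
Joint ranges: [-177.83, 177.83], [-43.37, 116.18], [15.69, 146.23], [-61.86, 241.86], [9.47, 152.12], [-147.06, 147.06]. Speed limits (degrees/s): [159.86, 159.86, 180, 180, 180, 180].

## Interface

Orientations are given as a 3x3 rotation matrix whose columns are the frame's x, y, z axes.
In Python, from rig import * gives the robot as it stands.
- The arm moves only by the tool apply_moves, never from a script. Its arguments are lists of equal length, an entry for each row: "claw": the finger opening in mm, from 0 to 94; "translation": the shift along the tool's x, y, z in mm, a list of three; "delta_rot": the turn, a rotation vector about the tool's x, y, z in rad, a list of three. A call has 1 to 5 rows; each row is the pose to reach, as a shift and turn from the pose measured when the call began, along the tool's axes at that moment; what a row does not reach only later rows make up. A row lasts 1/12 s, in which the tool goes at most 41.7 mm and 7.16 degrees, less where a joint would pass 70% of its speed; a pose out of reach is approached as far as the arm can. A call with a gripper value outside its range is refused whole. The fingers move at their own pace and stop on an object; "force" is the grip in N (left out, the last holds). Time passes only in rows, so rows that repeat a pose let the fingers close. It gives the time, the measured TCP pose, the force and the opening at its end, in the units of the state.
- state(): the state, without advancing time (a new reading comes with each control period).
- camera(name): name is "scene" or "top"; returns a dict with "img" (480x640x3 uint8, red, green, blue), "fov_y" (degrees; the focal length in pixels is half the picture's height over the tangent of half this angle, whatever the lens; pixels are square), "cx", "cy" (the principal point, pixels), "rvec" (rotation vector, rad) and "tvec" (3), from world to camera coordinates, as OpenCV has them. Camera axes: x right, y down, z forward; pixel columns grow to the right and rows downward; lengths in mm; the calibration is good to about 2 mm. A picture is of the moment at which its call begins. There is no depth.
- hand_in(): hands the job in, once; it reports no verdict.
Trained networks look in a picture, given as the dict that the camera call returned (one of the last four; its "shot" number tells which), for a name from the list of things; names that differ only in an ending like _2 or _b are one class to them, and where a whole thing is asked for, a point or a joint stands for the part that bears it (a point fixed in the world has none). Each returns a list of dicts, best first, with "score" (0 to 1); they miss things now and then, are a little off and sometimes report something else, mostly with a low value. They report only what shows in the picture. A call takes as long as a camera call. They do not tell look-alikes from the thing itself.
- cut_out(label, picture): "region" (480x640 bool, what is visible of it) and "rect" ([centre column, centre row, width, height] in pixels, round what is visible of it).
The state is a dict: "time_s": time; "q": joint angles; "dq": joint speeds; "joint_torque": joint torques, N m; "ee_pos": TCP position; "tcp_rot": TCP orientation; "wrist_force": force on the tool from outside, world axes, zero at the start; "moment": the same for the moment, N m; "grip_width": opening from 0.0 (shut) to 1.0 (fully open).
Only numpy, scipy, OpenCV 4.12 (cv2) and the standard library are available. Lean on these libraries where they do the work, as an engineer would, in place of code of your own. Each camera call takes 0.05 s, during which the arm holds its last target.

## Working session

There is one attempt and no reset: what is moved stays moved. The work goes in short steps, Python scripts to look and compute and a tool call to move; the robot and the scene stay as the last step left them, time stands still between calls to the robot, and variables do not carry over. Pictures are saved under pics/ and viewed, and the job is handed in when it is done.

Besides the shell and the picture viewer there is one more tool, called after "Request:" by a JSON object that holds its "method" and its "body". apply_moves: Moves the arm, as the interface text tells. Its arguments: {"type":"object","properties":{"claw":{"type":"array"},"translation":{"type":"array"},"delta_rot":{"type":"array"},"force":{"type":"number"}},"required":["claw","translation","delta_rot"]}

```bash
ls; mkdir -p pics
python3 - <<'E'
from rig import *
import cv2,pickle
s=state();print(s)
for n in("scene","top"):
    c=camera(n);cv2.imwrite(f"pics/{n}0.png",c["img"][:,:,::-1]);print(n,c["fov_y"],c["cx"],c["cy"],c["rvec"],c["tvec"])
    for l in("plinth","cover","cover_handle","wrench","cup","hex_keys","mallet","glue"):
        r=cut_out(l,c);print(l,[(round(d["score"],2),[round(float(v)) for v in d["rect"]]) for d in r])
        pickle.dump((c,),open(f"{n}0.pkl","wb"))
E
```

```text
pics
{'time_s': 0.0, 'q': array([ 7.08703691e+01,  5.03672274e+00,  7.86235399e+01,  1.39358991e-04,
        9.64652376e+01, -5.90603726e+00]), 'dq': array([ 0.04476266,  0.0808735 , -0.01087007, -0.03376034, -0.10156205,
       -0.02027902]), 'joint_torque': array([-3.61564880e-04, -3.40162611e+01, -3.02437842e+01,  7.16784317e-02,
        3.28626344e-02, -1.51954464e-04]), 'ee_pos': array([125.63482182, 534.9237532 , 223.33759821]), 'tcp_rot': array([[-9.73484768e-01,  2.28750710e-01, -7.20089173e-04],
       [ 2.28751730e-01,  9.73482597e-01, -2.06864570e-03],
       [ 2.27790107e-04, -2.17851672e-03, -9.99997601e-01]]), 'wrist_force': array([0.39304304, 0.55054453, 0.50178105]), 'moment': array([-0.01715672,  0.01328584, -0.07650234]), 'grip_width': 0.9978316496512378}
scene 42.71861409725983 320.65541874850504 242.65293588525148 [ 2.07619358  1.71072574 -0.4664839 ] [ -68.73409852 -351.9985267  1747.31663658]
plinth [(0.64, [249, 300, 92, 102]), (0.48, [514, 221, 31, 47])]
cover [(0.81, [424, 147, 40, 48]), (0.77, [402, 253, 54, 66])]
cover_handle [(0.66, [399, 255, 52, 62]), (0
[... 155 characters left out ...]
])]
mallet [(0.95, [134, 320, 44, 108])]
glue [(0.8, [514, 219, 32, 48]), (0.43, [400, 252, 53, 65])]
top 48.814656736842394 318.05762481469185 239.67132016765086 [ 2.14883664 -2.09373743  0.20274876] [ -38.64439159  470.08910971 1293.61358023]
plinth [(0.71, [388, 212, 77, 87])]
cover [(0.9, [236, 237, 67, 71]), (0.65, [173, 358, 61, 72]), (0.43, [389, 215, 79, 87])]
cover_handle [(0.84, [173, 358, 60, 66]), (0.46, [126, 232, 35, 24])]
wrench [(0.71, [308, 191, 16, 73]), (0.51, [238, 239, 64, 74])]
cup [(0.7, [237, 237, 64, 63]), (0.48, [245, 144, 18, 39])]
hex_keys [(0.74, [245, 138, 16, 47])]
mallet [(0.84, [493, 223, 32, 94]), (0.16, [387, 212, 80, 86])]
glue [(0.73, [126, 231, 36, 21])]
```

View pics/scene0.png

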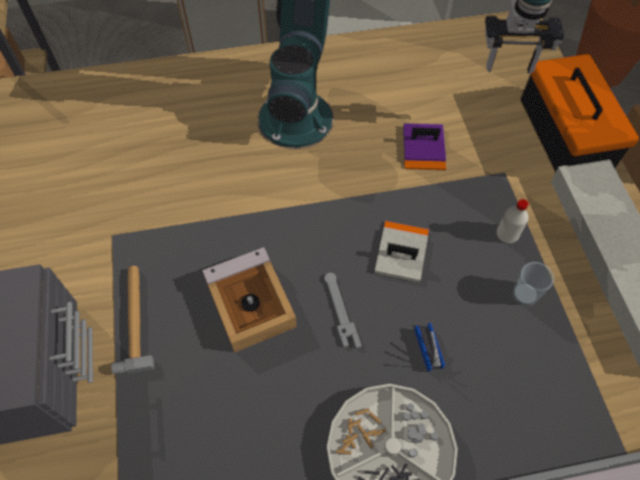

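View pics/top0.png

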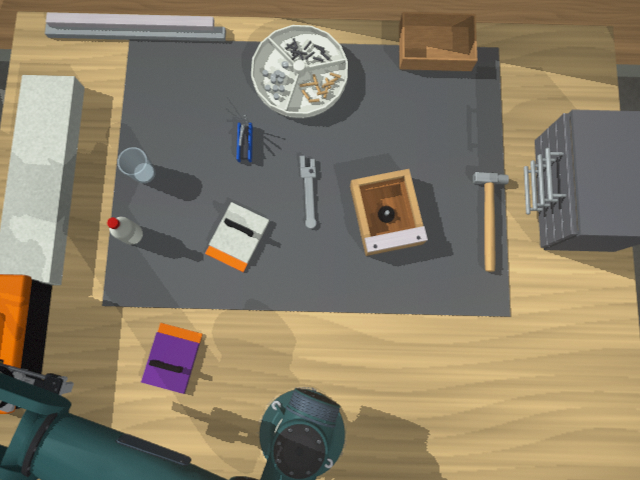

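Run:
```python
import cv2
t=cv2.imread("pics/top0.png");s=cv2.imread("pics/scene0.png")
cv2.imwrite("pics/topc.png",cv2.resize(t[150:290,180:450],None,fx=2.9,fy=2.9,interpolation=2))
cv2.imwrite("pics/scc.png",cv2.resize(s[200:370,190:450],None,fx=3,fy=3,interpolation=2))
```

```text
(no output)
```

View pics/topc.png

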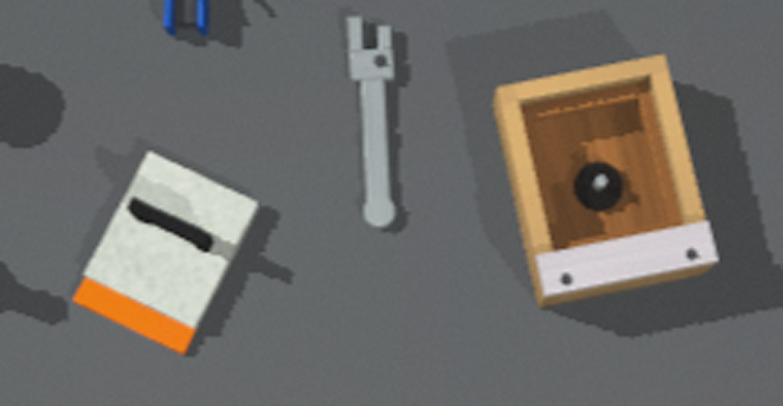

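View pics/scc.png

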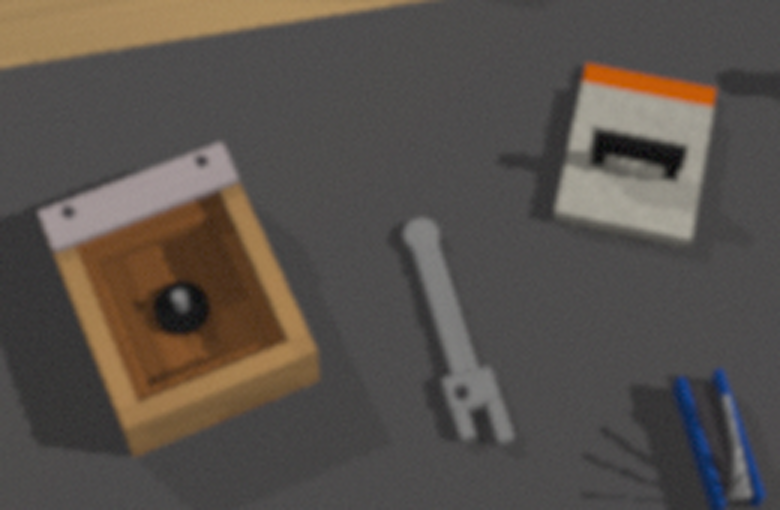

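The candidates for the cover are the white panel (top px 238,237; scene px 403,251) and the purple look-alike (top 173,358; scene 424,147). The white panel with the orange edge is the cover, and the crops show its handle and orange edge clearly. The plinth is at top px 388,212, with the lip towards the robot. The box at top 438,42 is another look-alike and has no lip. Next I fit the poses.

```bash
cat > h.py <<'E'
import numpy as np,cv2,pickle
from scipy.optimize import least_squares
from scipy.spatial.transform import Rotation as R
def proj(c,P):
    f=240/np.tan(np.radians(c["fov_y"]/2));K=np.array([[f,0,c["cx"]],[0,f,c["cy"]],[0,0,1]])
    return cv2.projectPoints(np.asarray(P,float).reshape(-1,3),np.array(c["rvec"],float),np.array(c["tvec"],float),K,None)[0][:,0]
def pose(p,L,z=4):
    Rz=R.from_euler('z',p[2]).as_matrix();return np.asarray(L,float)@Rz.T+[p[0],p[1],z]
E
cat > fit.py <<'E'
from h import *
T=pickle.load(open("top0.pkl","rb"))[0];S=pickle.load(open("scene0.pkl","rb"))[0]
tc=lambda a:(np.array(a)+.5)/2.9-.5+[180,150]
sc=lambda a:(np.array(a)+.5)/3-.5+[190,200]
cov=([(75,55,16),(75,-55,16),(-75,55,8),(-75,-55,8)],tc([(149,151),(258,204),(73,299),(184,354)]),
     [(-75,-55,8),(-75,55,8),(75,-55,16),(75,55,16)],sc([(585,66),(717,88),(555,213),(693,235)]))
pl=([(-60,76,64),(-60,-76,64),(-96,76,64),(-96,-76,64),(96,76,56),(96,-76,56)],tc([(537,256),(707,221),(545,296),(718,261),(495,91),(666,56)]),
    [(-96,-76,64),(-96,76,64),(-60,76,64),(-60,-76,64),(96,-76,56),(96,76,56)],sc([(38,210),(222,142),(242,184),(55,249),(132,428),(317,350)]))
for n,d,x0 in(("cover",cov,(500,100,-.4)),("plinth",pl,(500,-200,.2))):
  for use in (3,1,2):
    def f(p):
        r=[]
        if use&1:r.append(proj(T,pose(p,d[0]))-d[1])
        if use&2:r.append(proj(S,pose(p,d[2]))-d[3])
        return np.concatenate(r).ravel()
    o=least_squares(f,x0);print(n,use,o.x[:2].round(1),np.degrees(o.x[2]).round(2),"rms",np.sqrt((o.fun**2).mean()).round(2))
    if use==3:print(o.fun.reshape(-1,2).round(1).tolist());pickle.dump(o.x,open(n+".pkl","wb"))
E
python3 fit.py
```

```text
cover 3 [479.9 182.3] -23.82 rms 0.65
[[0.5, 0.0], [0.6, -0.7], [0.7, 0.7], [0.5, -0.2], [1.0, -1.1], [0.1, -0.3], [0.8, -0.7], [0.2, 1.0]]
cover 1 [479.7 183.8] -24.34 rms 0.28
cover 2 [480.3 180.8] -23.3 rms 0.58
plinth 3 [ 550.1 -203.4] 13.3 rms 0.79
[[0.2, -0.1], [0.9, -0.2], [0.7, 0.0], [0.6, -0.2], [0.9, -1.2], [-0.3, -0.7], [1.1, 0.2], [0.8, -0.4], [-0.2, -2.3], [0.5, -0.1], [-1.2, 0.1], [1.1, -0.3]]
plinth 1 [ 549.  -202.2] 13.24 rms 0.43
plinth 2 [ 551.1 -204.3] 13.36 rms 0.84
```

```bash
cat >> h.py <<'E'
def toolR(yaw,tilt=0):
    # tool y = part +x, tool z = -part z ; tilt deg lifts part +x
    P=R.from_euler('z',yaw,degrees=True)*R.from_euler('y',-tilt,degrees=True)
    M=P.as_matrix();y=M[:,0];z=-M[:,2];return np.column_stack([np.cross(y,z),y,z])
def plan(s,pos,Rt,n=5,full=None):
    """total delta and n-row interpolation; full=rows for complete move"""
    Rc=np.array(s["tcp_rot"]);t=Rc.T@(np.array(pos)-s["ee_pos"]);rv=R.from_matrix(Rc.T@Rt).as_rotvec()
    need=max(np.linalg.norm(t)/41.7,np.degrees(np.linalg.norm(rv))/7.16)
    full=full or max(n,need)
    print("t",round(s["time_s"],2),"pos",s["ee_pos"].round(1),"F",s["wrist_force"].round(1),"grip",round(s["grip_width"]*94,1),"need",round(need,1))
    print("tr",[(t*min(1,(i+1)/full)).round(1).tolist() for i in range(n)]);print("rv",[(rv*min(1,(i+1)/full)).round(3).tolist() for i in range(n)])
E
python3 - <<'E'
from rig import *
from h import *
plan(state(),(498,174,130),toolR(-24))
plan(state(),(498,174,130),toolR(-24),1,1)
E
```

```text
t 0.9 pos [125.8 535.4 224.6] F [0.4 0.3 0.6] grip 94.0 need 14.1
tr [[-31.6, -19.0, 6.7], [-63.2, -37.9, 13.4], [-94.8, -56.9, 20.1], [-126.5, -75.8, 26.9], [-158.1, -94.8, 33.6]]
rv [[0.0, -0.0, 0.125], [0.0, -0.0, 0.25], [0.0, -0.0, 0.375], [0.0, -0.0, 0.5], [0.0, -0.0, 0.625]]
t 0.9 pos [125.8 535.4 224.6] F [0.4 0.3 0.6] grip 94.0 need 14.1
tr [[-445.0, -266.7, 94.5]]
rv [[0.0, -0.0, 1.759]]
```

Request:
{"method": "apply_moves", "body": {"claw": [60,60,60,60,60], "translation": [[-31,-19,0],[-62,-38,0],[-94,-56,0],[-126,-75,0],[-158,-95,0]], "delta_rot": [[0,0,0.124],[0,0,0.248],[0,0,0.372],[0,0,0.496],[0,0,0.62]], "force": 40}}

```text
time_s: 1.32
ee_pos: [258.7, 405.7, 224.6]
tcp_rot: [[-0.655, 0.755, 0.0], [0.755, 0.655, 0.001], [0.0, 0.001, -1.0]]
wrist_force: [0.7, 0.4, -0.0]
grip_width: 0.68
```

Run:
```python
from rig import *
from h import *
plan(state(),(498,174,160),toolR(-24))
```

```text
t 1.32 pos [258.7 405.7 224.6] F [ 0.7  0.4 -0. ] grip 64.0 need 9.1
tr [[-36.6, 3.2, 7.1], [-73.2, 6.4, 14.2], [-109.7, 9.5, 21.4], [-146.3, 12.7, 28.5], [-182.9, 15.9, 35.6]]
rv [[0.0, -0.0, 0.125], [0.0, -0.0, 0.25], [0.0, -0.0, 0.375], [0.0, -0.0, 0.5], [0.0, -0.0, 0.625]]
```

Request:
{"method": "apply_moves", "body": {"claw": [50,50,50,50,50], "translation": [[-36,3,2],[-73,6,8],[-109,9,15],[-146,12,22],[-182,16,30]], "delta_rot": [[0,0,0.124],[0,0,0.248],[0,0,0.372],[0,0,0.496],[0,0,0.62]]}}

```text
time_s: 1.73
ee_pos: [391.3, 277.2, 194.9]
tcp_rot: [[-0.089, 0.996, 0.002], [0.996, 0.089, 0.001], [0.001, 0.002, -1.0]]
wrist_force: [0.5, 1.3, 0.7]
grip_width: 0.532
```

Run:
```python
from rig import *
from h import *
plan(state(),(498,174,130),toolR(-24))
```

```text
t 1.73 pos [391.3 277.2 194.9] F [0.5 1.3 0.7] grip 50.0 need 4.1
tr [[-22.5, 19.4, 13.0], [-44.9, 38.8, 26.0], [-67.4, 58.2, 39.0], [-89.9, 77.6, 52.0], [-112.4, 97.1, 64.9]]
rv [[0.0, -0.0, 0.102], [0.001, -0.001, 0.203], [0.001, -0.001, 0.305], [0.001, -0.001, 0.406], [0.001, -0.001, 0.508]]
```

Request:
{"method": "apply_moves", "body": {"claw": [50,50,50,50,50], "translation": [[-22,19,13],[-45,39,26],[-67,58,39],[-90,78,52],[-112,97,65]], "delta_rot": [[0,0,0.102],[0,0,0.203],[0,0,0.305],[0,0,0.406],[0.001,-0.001,0.508]]}}

```text
time_s: 2.15
ee_pos: [499.0, 173.0, 129.5]
tcp_rot: [[0.412, 0.911, 0.001], [0.911, -0.412, 0.001], [0.001, 0.001, -1.0]]
wrist_force: [-0.4, 1.3, 0.8]
grip_width: 0.532
```

Run:
```python
from rig import *
from h import *
plan(state(),(498,174,50),toolR(-24))
for n in ("scene","top"):
    c=camera(n);cv2.imwrite(f"pics/{n}1.png",c["img"][:,:,::-1])
    i=c["img"][:,:,::-1];x,y=(330,180) if n=="scene" else (160,170);cv2.imwrite(f"pics/{n}1.png",cv2.resize(i[y:y+130,x:x+150],None,fx=4,fy=4,interpolation=2))
```

```text
t 2.15 pos [499.  173.  129.5] F [-0.4  1.3  0.8] grip 50.0 need 1.9
tr [[0.1, -0.3, 15.9], [0.2, -0.5, 31.8], [0.3, -0.8, 47.7], [0.4, -1.1, 63.6], [0.5, -1.4, 79.5]]
rv [[0.0, -0.0, -0.001], [0.0, -0.0, -0.002], [0.0, -0.001, -0.004], [0.001, -0.001, -0.005], [0.001, -0.001, -0.006]]
```

View pics/scene1.png

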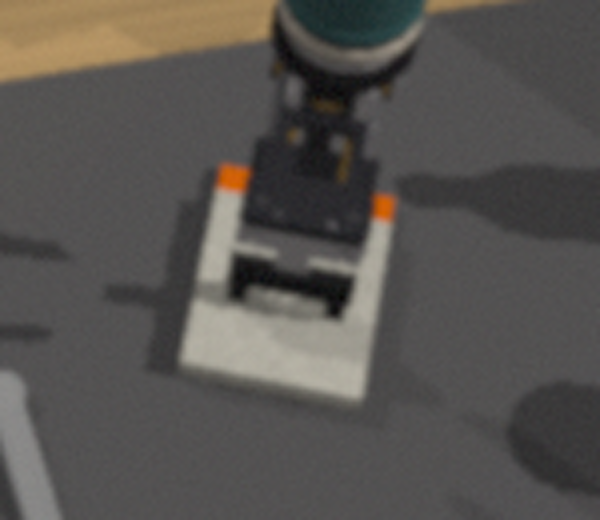

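View pics/top1.png

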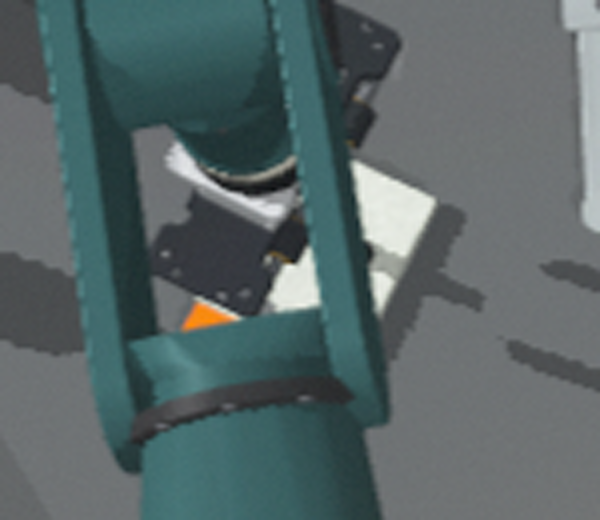

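The gripper is over the white cover's handle. In the scene crop the jaws straddle the bar (about full px 400,252), and orange shows on both sides of the gripper. I'm going down.

Request:
{"method": "apply_moves", "body": {"claw": [50,50,50,50,50], "translation": [[0,0,16],[0,0,36],[0,0,56],[0,-1,70],[0,-1,79]], "delta_rot": [[0,0,0],[0,0,0],[0,0,0],[0,0,0],[0,0,0]]}}

```text
time_s: 2.67
ee_pos: [496.1, 171.8, 46.6]
tcp_rot: [[0.411, 0.912, -0.006], [0.912, -0.411, -0.002], [-0.004, -0.005, -1.0]]
wrist_force: [-0.0, -0.7, 0.4]
grip_width: 0.532
```

Request:
{"method": "apply_moves", "body": {"claw": [30,16,8,5,5], "translation": [[0,0,0],[0,0,0],[0,0,0],[0,0,0],[0,0,0]], "delta_rot": [[0,0,0],[0,0,0],[0,0,0],[0,0,0],[0,0,0]], "force": 40}}

```text
time_s: 3.08
ee_pos: [497.0, 172.1, 47.9]
tcp_rot: [[0.411, 0.912, -0.004], [0.912, -0.411, -0.002], [-0.003, -0.003, -1.0]]
wrist_force: [0.1, 0.1, 0.3]
grip_width: 0.213
```

Run:
```python
from rig import *
from h import *
s=state();print(s["ee_pos"],s["wrist_force"],s["moment"],s["grip_width"]*94)
```

```text
[496.97795511 172.12363935  47.89923352] [0.13012689 0.0540449  0.29640421] [-0.11735321  0.08996356 -0.02354291] 19.982635098235747
```

Request:
{"method": "apply_moves", "body": {"claw": [5,5,5,5], "translation": [[0,0,0],[0,0,0],[0,0,0],[0,0,0]], "delta_rot": [[0,0,0],[0,0,0],[0,0,0],[0,0,0]], "force": 45}}

```text
time_s: 3.42
ee_pos: [497.7, 172.2, 48.8]
tcp_rot: [[0.411, 0.912, -0.002], [0.912, -0.411, -0.001], [-0.002, -0.001, -1.0]]
wrist_force: [0.0, 0.7, 3.4]
grip_width: 0.125
```

Run:
```python
from rig import *
from h import *
s=state();print(s["ee_pos"],s["wrist_force"],s["moment"],s["grip_width"]*94)
```

```text
[497.69351555 172.2204345   48.84109463] [0.0406804  0.65267469 3.44700759] [-0.1282592   0.07106277 -0.03794486] 11.748085107506844
```

Request:
{"method": "apply_moves", "body": {"claw": [5,5,5,5,5], "translation": [[0,0,-5],[0,0,-15],[0,0,-35],[0,0,-60],[0,0,-85]], "delta_rot": [[0,0,0],[0,0,0],[0,0,0],[0,0,0],[0,0,0]]}}

```text
time_s: 3.83
ee_pos: [496.9, 172.1, 134.1]
tcp_rot: [[0.411, 0.912, -0.005], [0.912, -0.411, -0.002], [-0.003, -0.003, -1.0]]
wrist_force: [0.7, -0.5, -2.8]
grip_width: 0.127
```

Run:
```python
from rig import *
from h import *
s=state();print(s["ee_pos"],s["wrist_force"],s["moment"],s["grip_width"]*94)
yaw,px,py=13.3,549.5,-203
def target(tilt,pivx,pivz,back=0,side=0,h=45,hx=20):
    # cover thin lower edge at plinth (pivx,side,pivz), pulled back along its plane
    th=np.radians(tilt);c_,s_=np.cos(th),np.sin(th)
    u=75+hx+back;v=h
    L=np.array([[pivx+u*c_-v*s_,side,pivz+u*s_+v*c_]])
    return pose((px,py,np.radians(yaw)),L)[0]
print(target(22,-74,41,45))
plan(s,target(22,-74,41,45)+[0,0,80],toolR(yaw,22),5)
```

```text
[496.85827246 172.11474856 134.09590576] [ 0.7322807  -0.51378772 -2.78523367] [-0.11461939 -0.02314476 -0.00141761] 11.948896092293163
[ 587.40380179 -194.03992094  139.16819653]
t 3.83 pos [496.9 172.1 134.1] F [ 0.7 -0.5 -2.8] grip 11.9 need 9.3
tr [[-32.0, 25.1, -9.2], [-64.0, 50.2, -18.3], [-96.1, 75.3, -27.5], [-128.1, 100.4, -36.6], [-160.1, 125.5, -45.8]]
rv [[-0.04, 0.014, -0.07], [-0.081, 0.028, -0.14], [-0.121, 0.041, -0.209], [-0.162, 0.055, -0.279], [-0.202, 0.069, -0.349]]
```

Request:
{"method": "apply_moves", "body": {"claw": [5,5,5,5,5], "translation": [[-10,8,-15],[-26,20,-35],[-46,35,-55],[-68,52,-70],[-90,69,-80]], "delta_rot": [[-0.01,0.0,-0.03],[-0.03,0.01,-0.07],[-0.055,0.018,-0.11],[-0.085,0.025,-0.155],[-0.115,0.035,-0.2]]}}

```text
time_s: 4.25
ee_pos: [523.7, 61.2, 216.8]
tcp_rot: [[0.217, 0.969, 0.119], [0.976, -0.218, -0.005], [0.021, 0.117, -0.993]]
wrist_force: [1.1, 0.4, -2.5]
grip_width: 0.125
```

```bash
cat >> h.py <<'E'
yaw,px,py=13.3,549.5,-203
def target(tilt,pivx,pivz,back=0,side=0,h=45,hx=20):
    th=np.radians(tilt);c_,s_=np.cos(th),np.sin(th)
    u=75+hx+back;v=h
    L=np.array([[pivx+u*c_-v*s_,side,pivz+u*s_+v*c_]])
    return pose((px,py,np.radians(yaw)),L)[0]
E
python3 - <<'E'
from rig import *
from h import *
s=state()
plan(s,target(22,-74,41,45)+[0,0,60],toolR(yaw,22),5,11)
E
```

```text
t 4.25 pos [523.7  61.2 216.8] F [ 1.1  0.4 -2.5] grip 11.8 need 6.3
tr [[-21.4, 10.5, 2.4], [-42.8, 21.0, 4.8], [-64.3, 31.4, 7.2], [-85.7, 41.9, 9.6], [-107.1, 52.4, 12.0]]
rv [[-0.023, 0.008, -0.04], [-0.047, 0.017, -0.081], [-0.07, 0.025, -0.121], [-0.093, 0.033, -0.161], [-0.117, 0.042, -0.201]]
```

Request:
{"method": "apply_moves", "body": {"claw": [5,5,5,5,5], "translation": [[-23,11,1],[-46,22,3],[-69,33,5],[-92,44,7],[-115,55,9]], "delta_rot": [[-0.023,0.008,-0.04],[-0.047,0.017,-0.081],[-0.07,0.025,-0.121],[-0.093,0.033,-0.161],[-0.117,0.042,-0.201]]}}

```text
time_s: 4.67
ee_pos: [552.6, -64.1, 212.0]
tcp_rot: [[0.011, 0.971, 0.238], [1.0, -0.017, 0.023], [0.027, 0.238, -0.971]]
wrist_force: [1.5, -0.0, -2.4]
grip_width: 0.127
```

Run:
```python
from rig import *
from h import *
s=state()
plan(s,target(22,-74,41,45)+[0,0,60],toolR(yaw,22),5)
```

```text
t 4.67 pos [552.6 -64.1 212. ] F [ 1.5 -0.  -2.4] grip 11.9 need 3.2
tr [[-26.0, 6.6, 3.5], [-52.0, 13.2, 7.1], [-77.9, 19.8, 10.6], [-103.9, 26.4, 14.2], [-129.9, 32.9, 17.7]]
rv [[-0.028, 0.01, -0.048], [-0.056, 0.02, -0.096], [-0.084, 0.03, -0.144], [-0.112, 0.04, -0.192], [-0.14, 0.05, -0.24]]
```

Request:
{"method": "apply_moves", "body": {"claw": [5,5,5,5,5], "translation": [[-28,7,3],[-58,14,7],[-90,21,11],[-115,28,14],[-130,33,18]], "delta_rot": [[-0.028,0.01,-0.048],[-0.056,0.02,-0.1],[-0.084,0.03,-0.155],[-0.112,0.04,-0.205],[-0.14,0.05,-0.24]]}}

```text
time_s: 5.08
ee_pos: [587.1, -197.0, 198.7]
tcp_rot: [[-0.231, 0.902, 0.365], [0.973, 0.214, 0.086], [-0.001, 0.375, -0.927]]
wrist_force: [1.0, -0.1, -2.2]
grip_width: 0.126
```

```bash
cat > look.py <<'E'
import sys
from rig import *
from h import *
# overlay: predicted cover outline from tool pose (green), plinth (red)
s=state();tag=sys.argv[1];h=float(sys.argv[2]) if len(sys.argv)>2 else 45
Rt=np.array(s["tcp_rot"]);cR=np.column_stack([Rt[:,1],-Rt[:,0],-Rt[:,2]])
# cover axes: x=tool y, z=-tool z, y=z cross x
cR[:,1]=np.cross(cR[:,2],cR[:,0])
o=s["ee_pos"]-cR@[20,0,h]
C=np.array([(75,55,16),(75,-55,16),(-51,-55,16),(-51,55,16)]);D=np.array([(-51,55,8),(-51,-55,8),(-75,-55,8),(-75,55,8)]);H=np.array([(26,38,56),(26,-38,56),(14,-38,56),(14,38,56)])
P=[np.array(v) for v in ([(-60,76,64),(-60,-76,64),(-96,-76,64),(-96,76,64)],[(96,76,56),(96,-76,56),(-60,-76,56),(-60,76,56)],[(80,60,56),(80,-60,56),(-60,-60,56),(-60,60,56)])]
pp=(px,py,np.radians(yaw))
print("t",s["time_s"],"ee",s["ee_pos"].round(1),"F",s["wrist_force"].round(2),"M",s["moment"].round(3),"grip",round(s["grip_width"]*94,2))
A=R.from_euler('z',yaw,degrees=True).as_matrix()
f=lambda q:(A.T@(o+cR@np.array(q)-[px,py,4])).round(1)
e=R.from_matrix(A.T@cR).as_euler('zyx',degrees=True)
print("thin edge in plinth",f([-75,0,0]),"free",f([75,0,0]),"yaw,tilt,roll",(e*[1,-1,1]).round(2))
for n in("scene","top"):
    c=camera(n);x,y,w,hh=(170,190,190,180) if n=="scene" else (310,130,170,170)
    k=4 if n=="scene" else 4
    k=min(k,800/w,600/hh)
    im=cv2.resize(c["img"][y:y+hh,x:x+w,::-1],None,fx=k,fy=k,interpolation=2)
    cv2.imwrite(f"pics/{n}_{tag}_raw.png",im);im=im.copy()
    for col,L in(((0,255,0),[o+q@cR.T for q in(C,D,H)]),((0,0,255),[pose(pp,q) for q in P])):
        for q in L:
            uv=((proj(c,q)-[x,y]+.5)*k-.5);cv2.polylines(im,[np.round(uv*16).astype(np.int32)],True,col,1,cv2.LINE_AA,4)
    cv2.imwrite(f"pics/{n}_{tag}.png",im)
E
python3 look.py a
```

```text
t 5.0833 ee [ 587.1 -197.   198.7] F [ 0.96 -0.12 -2.22] M [-0.177  0.342  0.013] grip 11.85
thin edge in plinth [-33.2  -2.9 117.4] free [105.9  -2.8 173.6] yaw,tilt,roll [ 0.03 22.02 -0.04]
```

View pics/scene_a.png

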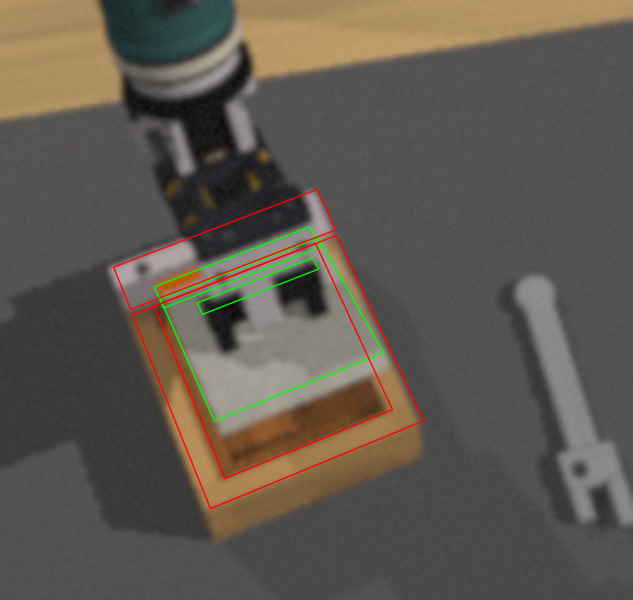

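View pics/top_a.png

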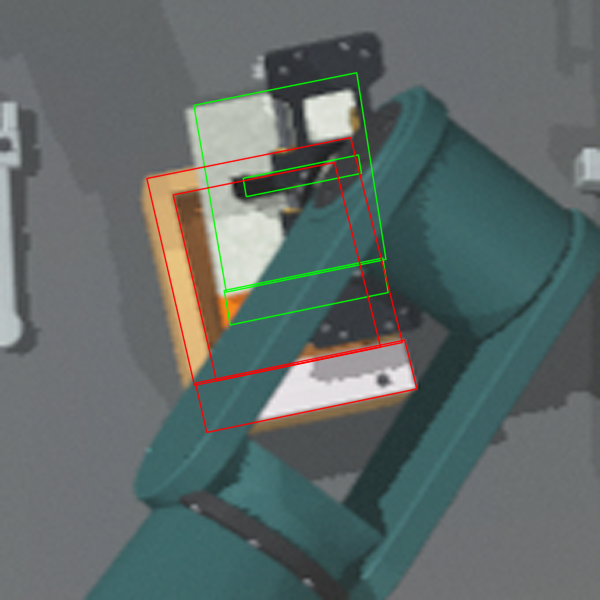

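Run:
```python
import cv2
a=cv2.imread("pics/scene_a_raw.png");b=cv2.imread("pics/top_a_raw.png")
cv2.imwrite("pics/z1.png",cv2.resize(a[220:480,120:420],None,fx=2.3,fy=2.3,interpolation=2))
cv2.imwrite("pics/z2.png",cv2.resize(b[60:340,140:420],None,fx=2.1,fy=2.1,interpolation=2))
```

```text
(no output)
```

View pics/z1.png

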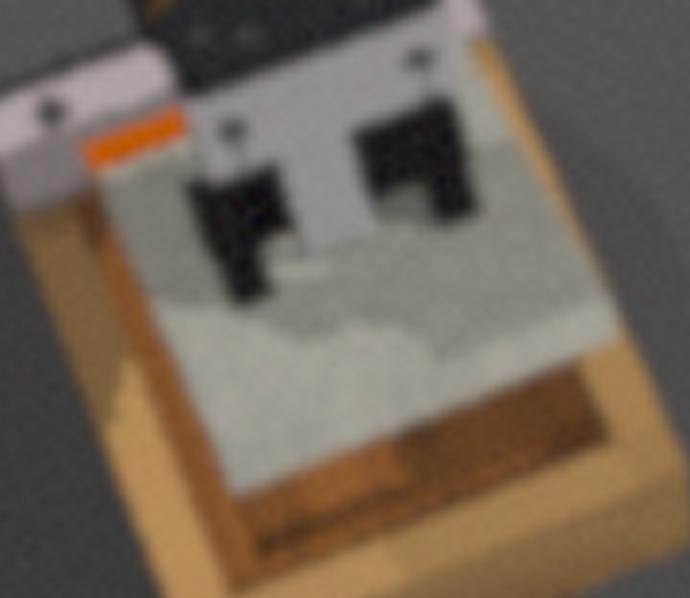

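View pics/z2.png

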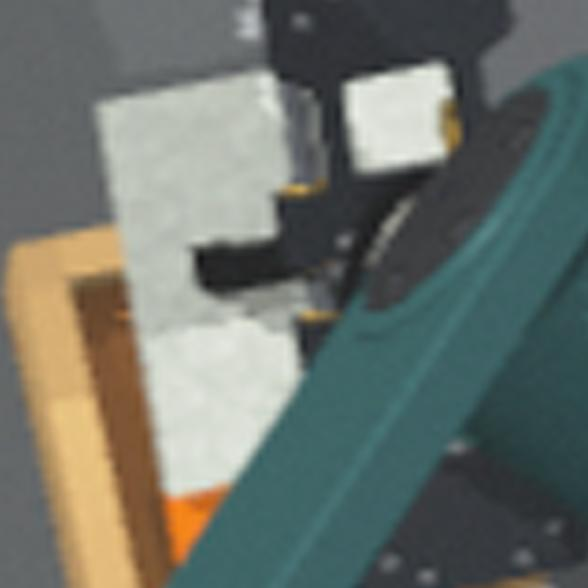

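Run:
```python
from rig import *
from h import *
s=state();T=camera("top");S=camera("scene")
Rt=np.array(s["tcp_rot"]);z=-Rt[:,2];x=Rt[:,1];cR=np.column_stack([x,np.cross(z,x),z])
g=lambda a,f,o,k,O:(((np.array(a,float)+.5)/f-.5+o)+.5)/k-.5+O
s1=g([(235,495),(617,338),(83,148)],2.3,[120,220],600/180,[170,190]);l1=np.array([(75,-55,0),(75,55,0),(-75,-55,8)])
t1=g([(97,103),(175,567),(197,250),(205,290)],2.1,[140,60],600/170,[310,130]);l2=np.array([(75,55,16),(-75,55,8),(26,38,56),(14,38,56)])
def f(p,full=False):
    dy,dp,h=p;M=cR@R.from_euler('y',-dp).as_matrix()
    w=lambda L:s["ee_pos"]+(L-[20,0,h])@M.T+cR[:,1]*dy
    return np.concatenate([(proj(S,w(l1))-s1),(proj(T,w(l2))-t1),[[(h-45)/4,0]]]).ravel()
print(f([0,0,45]).reshape(-1,2).round(1).tolist())
o=least_squares(f,[0,0,45],x_scale=[1,.01,1]);print(o.x,np.degrees(o.x[1]),o.fun.reshape(-1,2).round(1).tolist())
```

```text
[[-0.6, 1.0], [-0.1, 1.3], [-0.4, 0.4], [2.1, -0.6], [1.6, -0.9], [2.5, 0.3], [2.3, 0.1], [0.0, 0.0]]
[ 3.30325272e+00 -6.06870816e-03  4.41997108e+01] -0.3477113649070891 [[0.9, 0.2], [1.3, 0.4], [0.8, -0.7], [0.8, -0.2], [0.4, -0.5], [1.1, 0.5], [0.9, 0.4], [-0.2, 0.0]]
```

The cover hasn't slipped in the grip. The fit gives a 2–3 mm offset along the handle and under 0.4° of pitch, with a tilt of 22°. I'm lowering it to the approach line.

Run:
```python
from rig import *
from h import *
s=state()
plan(s,target(22,-74,42,40,-2.5),toolR(yaw,22),5)
```

```text
t 5.28 pos [ 586.8 -194.   198.3] F [ 0.6  0.2 -2.5] grip 11.7 need 1.4
tr [[-0.6, -5.2, 10.8], [-1.1, -10.4, 21.7], [-1.7, -15.7, 32.5], [-2.2, -20.9, 43.3], [-2.8, -26.1, 54.2]]
rv [[-0.0, -0.0, -0.0], [-0.001, -0.001, -0.001], [-0.001, -0.001, -0.001], [-0.001, -0.002, -0.001], [-0.002, -0.002, -0.002]]
```

Request:
{"method": "apply_moves", "body": {"claw": [5,5,5,5,5], "translation": [[0,-5,11],[1,-11,22],[2,-16,33],[2,-21,44],[2.5,-26,54]], "delta_rot": [[0,0,0],[0,0,0],[0,0,0],[0,0,0],[0,0,0]]}}

```text
time_s: 5.7
ee_pos: [581.6, -191.2, 136.1]
tcp_rot: [[-0.23, 0.904, 0.361], [0.973, 0.212, 0.089], [0.004, 0.372, -0.928]]
wrist_force: [-0.0, -1.4, 0.3]
grip_width: 0.124
```

```bash
python3 look.py b
python3 - <<'E'
from rig import *
from h import *
plan(state(),target(22,-74,42,0,-2.5),toolR(yaw,22),5)
E
```

```text
t 5.7 ee [ 581.6 -191.2  136.1] F [-0.   -1.38  0.32] M [-0.2    0.016 -0.058] grip 11.68
thin edge in plinth [-37.5   4.4  55.1] free [101.8   4.2 110.8] yaw,tilt,roll [1.000e-02 2.181e+01 2.200e-01]
t 5.8 pos [ 581.2 -191.3  136. ] F [-0.1  0.2 -2.4] grip 11.3 need 0.9
tr [[-1.3, -7.7, -0.3], [-2.7, -15.4, -0.7], [-4.0, -23.1, -1.0], [-5.4, -30.8, -1.4], [-6.7, -38.4, -1.7]]
rv [[-0.001, -0.001, -0.0], [-0.002, -0.002, -0.001], [-0.003, -0.003, -0.001], [-0.004, -0.004, -0.002], [-0.004, -0.005, -0.002]]
```

View pics/scene_b.png

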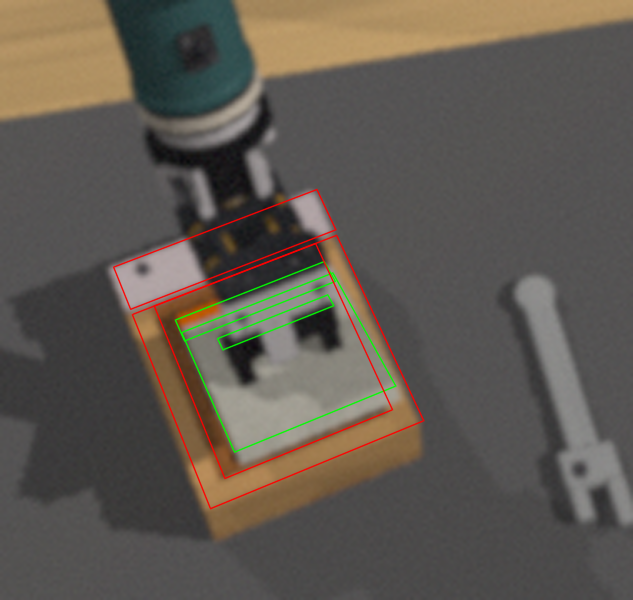

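View pics/top_b.png

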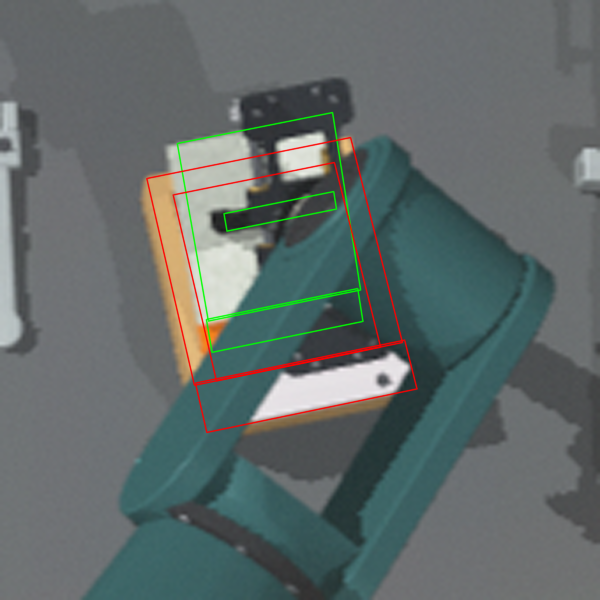

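I took the wrong sign on the small sideways shift: the tool is at y=+4.4 when it should be -2.5. I'll lift a little and correct it before inserting.

Request:
{"method": "apply_moves", "body": {"claw": [5,5,5,5,5], "translation": [[0,1,-3],[-2,3,-7],[-5,3,-7],[-7,3,-7],[-7,3,-7]], "delta_rot": [[0,0,0],[0,0,0],[0,-0.003,0],[-0.004,-0.004,-0.002],[-0.004,-0.004,-0.002]]}}

```text
time_s: 6.22
ee_pos: [583.3, -198.9, 144.2]
tcp_rot: [[-0.23, 0.902, 0.365], [0.973, 0.213, 0.086], [-0.0, 0.375, -0.927]]
wrist_force: [-0.4, -0.5, -2.6]
grip_width: 0.127
```

```bash
python3 look.py c
python3 - <<'E'
import cv2
b=cv2.imread("pics/top_c_raw.png");a=cv2.imread("pics/scene_c_raw.png")
cv2.imwrite("pics/z1.png",cv2.resize(a[220:500,120:430],None,fx=2.3,fy=2.3,interpolation=2))
cv2.imwrite("pics/z2.png",cv2.resize(b[60:400,100:420],None,fx=1.7,fy=1.7,interpolation=2))
E
```

```text
t 6.2167 ee [ 583.3 -198.9  144.2] F [-0.44 -0.47 -2.63] M [-0.148  0.352 -0.013] grip 11.91
thin edge in plinth [-37.3  -3.8  62.9] free [101.7  -3.8 119.1] yaw,tilt,roll [-0.03 22.03 -0.03]
```

View pics/z1.png

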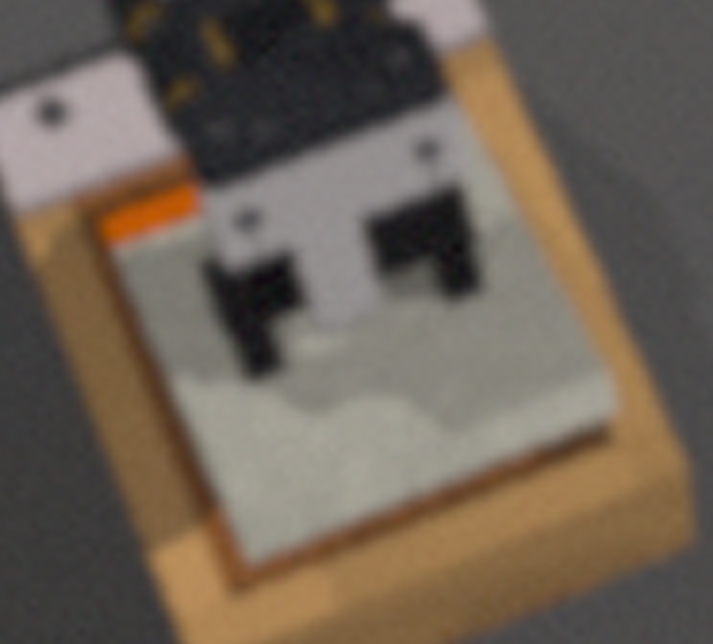

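View pics/z2.png

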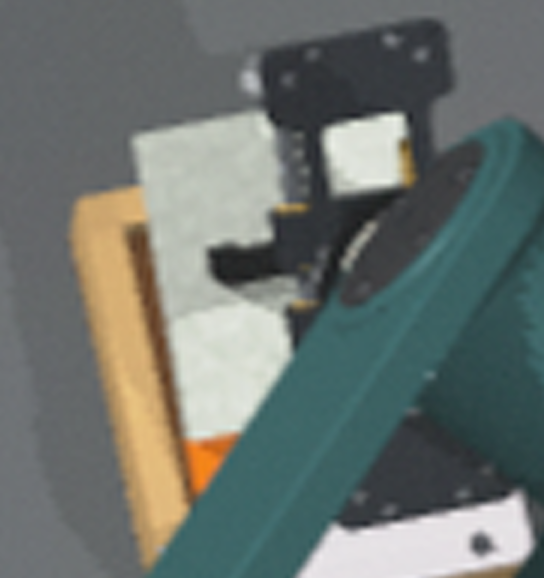

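Run:
```python
from rig import *
from h import *
s=state();T=camera("top");S=pickle.load(open("scene0.pkl","rb"))[0]
Rt=np.array(s["tcp_rot"]);z=-Rt[:,2];x=Rt[:,1];cR=np.column_stack([x,np.cross(z,x),z]);print(s["ee_pos"])
g=lambda a,f,o,k,O:(((np.array(a,float)+.5)/f-.5+o)+.5)/k-.5+O
s1=g([(245,565),(613,410),(97,215)],2.3,[120,220],600/180,[170,190]);l1=np.array([(75,-55,0),(75,55,0),(-75,-55,8)])
t1=g([(134,135),(195,500),(208,250)],1.7,[100,60],600/170,[310,130]);l2=np.array([(75,55,16),(-75,55,8),(26,38,56)])
for n,c,l,p in(("scene",S,l1,s1),("top",T,l2,t1)):
    f=lambda q:(proj(c,s["ee_pos"]+(l-[20,0,45])@cR.T+cR[:,1]*q[0]+cR[:,0]*q[1])-p).ravel()
    o=least_squares(f,[0,0]);print(n,"dy,dx",o.x.round(1),o.fun.reshape(-1,2).round(1).tolist())
    P={"scene":(551.1,-204.3,13.36),"top":(549,-202.2,13.24)}[n]
    A=R.from_euler('z',P[2],degrees=True).as_matrix()
    w=s["ee_pos"]+cR@(np.array([-75,0,0])-[20,0,45])+cR[:,1]*o.x[0]+cR[:,0]*o.x[1]
    print("thin mid rel plinth",(A.T@(w-[P[0],P[1],4])).round(1))
```

```text
[ 583.00465477 -198.35328635  143.69924285]
scene dy,dx [ 0.1 -4.1] [[-0.1, -0.5], [0.2, 0.0], [-0.1, 0.5]]
thin mid rel plinth [-42.6  -1.3  60.9]
top dy,dx [7.3 0.1] [[-0.2, 0.1], [-0.5, -1.2], [0.7, 1.0]]
thin mid rel plinth [-37.2   3.3  62.4]
```

Run:
```python
from rig import *
from h import *
s=state()
plan(s,target(22,-55,50,0,-3.6),toolR(yaw,22),5)
```

```text
t 6.37 pos [ 582.9 -198.2  143.5] F [ 0.1  0.6 -2.7] grip 11.5 need 0.5
tr [[-0.1, -4.1, 1.0], [-0.2, -8.3, 1.9], [-0.4, -12.4, 2.9], [-0.5, -16.6, 3.8], [-0.6, -20.7, 4.8]]
rv [[-0.0, -0.0, -0.0], [-0.0, -0.0, -0.0], [-0.0, -0.001, -0.0], [-0.0, -0.001, -0.0], [-0.001, -0.001, -0.001]]
```

Request:
{"method": "apply_moves", "body": {"claw": [5,5,5,5,5], "translation": [[0,-5,2],[-0.5,-10,4],[-0.5,-16,5],[-0.5,-21,5],[-0.5,-21,5]], "delta_rot": [[0,0,0],[0,0,0],[0,0,0],[0,0,0],[0,0,0]]}}

```text
time_s: 6.78
ee_pos: [564.4, -202.7, 129.8]
tcp_rot: [[-0.229, 0.904, 0.362], [0.973, 0.212, 0.088], [0.002, 0.372, -0.928]]
wrist_force: [-0.4, 0.7, -1.3]
grip_width: 0.122
```

```bash
python3 look.py d
python3 - <<'E'
from rig import *
from h import *
s=state()
plan(s,target(22,-71,42.5,0,-3.6),toolR(yaw,22),5)
E
```

```text
t 6.7833 ee [ 564.4 -202.7  129.8] F [-0.44  0.71 -1.27] M [-0.09   0.372 -0.016] grip 11.43
thin edge in plinth [-56.8  -2.9  48.7] free [ 82.4  -3.2 104.5] yaw,tilt,roll [-0.06 21.86  0.12]
t 6.88 pos [ 565.6 -202.9  131. ] F [ 0.2 -0.3 -1.8] grip 11.2 need 0.4
tr [[-0.0, -3.4, 0.2], [-0.0, -6.8, 0.3], [-0.0, -10.2, 0.5], [-0.0, -13.6, 0.7], [-0.0, -17.1, 0.8]]
rv [[-0.0, -0.0, -0.0], [-0.0, -0.0, -0.0], [-0.0, -0.001, -0.001], [-0.0, -0.001, -0.001], [-0.0, -0.001, -0.001]]
```

View pics/scene_d.png

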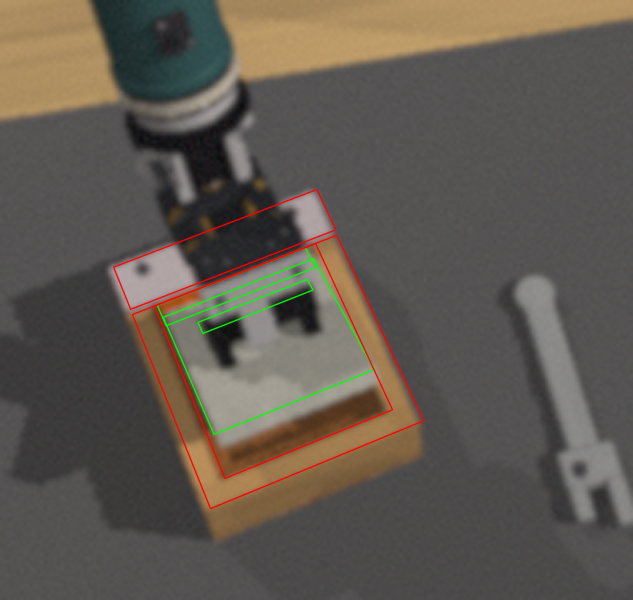

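Request:
{"method": "apply_moves", "body": {"claw": [5,5,5,5], "translation": [[0,-3,0],[0,-6,0],[0,-9,0.5],[0,-10,0.5]], "delta_rot": [[0,0,0],[0,0,0],[0,0,0],[0,0,0]]}}

```text
time_s: 7.22
ee_pos: [556.3, -205.0, 126.3]
tcp_rot: [[-0.229, 0.903, 0.363], [0.973, 0.212, 0.087], [0.002, 0.374, -0.928]]
wrist_force: [0.2, -0.1, -2.2]
grip_width: 0.127
```

Request:
{"method": "apply_moves", "body": {"claw": [5,5,5,5], "translation": [[0,-2,0],[0,-4,0],[0,-6,0],[0,-7,0]], "delta_rot": [[0,0,0],[0,0,0],[0,0,0],[0,0,0]]}}

```text
time_s: 7.55
ee_pos: [549.7, -206.4, 123.5]
tcp_rot: [[-0.229, 0.903, 0.363], [0.973, 0.212, 0.087], [0.002, 0.373, -0.928]]
wrist_force: [-0.3, 0.2, -2.3]
grip_width: 0.125
```

```bash
python3 look.py e
python3 - <<'E'
from rig import *
from h import *
s=state()
plan(s,target(22,-74,40,0,-3.6),toolR(yaw,22),5)
E
```

```text
t 7.55 ee [ 549.7 -206.4  123.5] F [-0.31  0.16 -2.31] M [-0.155  0.315 -0.068] grip 11.71
thin edge in plinth [-72.   -3.2  42.3] free [67.2 -3.4 98.3] yaw,tilt,roll [-0.06 21.93  0.08]
t 7.65 pos [ 549.7 -206.4  123.6] F [-0.2 -0.1 -1.5] grip 11.8 need 0.1
tr [[-0.0, -0.6, 0.3], [-0.1, -1.2, 0.5], [-0.1, -1.7, 0.8], [-0.2, -2.3, 1.0], [-0.2, -2.9, 1.3]]
rv [[-0.0, -0.0, -0.0], [-0.0, -0.001, -0.001], [-0.001, -0.001, -0.001], [-0.001, -0.001, -0.001], [-0.001, -0.001, -0.002]]
```

View pics/scene_e_raw.png

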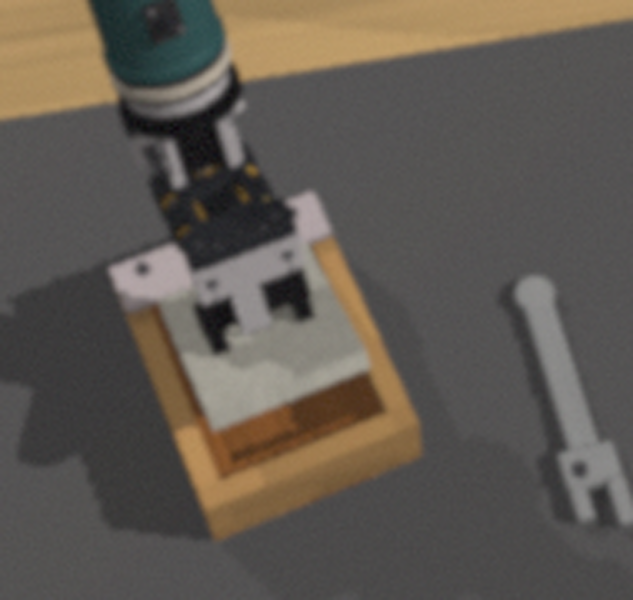

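View pics/top_e.png

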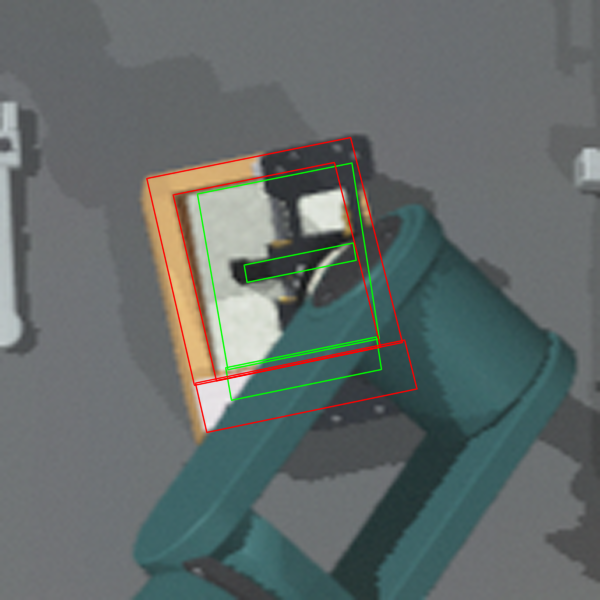

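The orange edge is now under the lip at 22° tilt and there is no contact force. I'm lowering it gently until the edge touches the ledge.

Request:
{"method": "apply_moves", "body": {"claw": [5,5,5,5], "translation": [[0,-0.5,0.9],[0,-1,1.9],[0,-1.2,2.3],[0,-1.2,2.3]], "delta_rot": [[0,0,0],[0,0,0],[0,0,0],[0,0,0]]}}

```text
time_s: 7.98
ee_pos: [549.6, -206.5, 121.1]
tcp_rot: [[-0.229, 0.903, 0.363], [0.973, 0.212, 0.087], [0.002, 0.374, -0.928]]
wrist_force: [1.3, 0.3, -1.1]
grip_width: 0.121
```

```bash
cat > st.py <<'E'
import sys
from rig import *
from h import *
s=state()
Rt=np.array(s["tcp_rot"]);cR=np.column_stack([Rt[:,1],Rt[:,0],-Rt[:,2]])
cR[:,1]=np.cross(cR[:,2],cR[:,0]);o=s["ee_pos"]-cR@[20,0,45]
A=R.from_euler('z',yaw,degrees=True).as_matrix()
f=lambda q:(A.T@(o+cR@np.array(q)-[px,py,4])).round(1)
e=R.from_matrix(A.T@cR).as_euler('zyx',degrees=True)
print("F plinth",(A.T@s["wrist_force"]).round(1),"M plinth",(A.T@s["moment"]).round(2),"thin",f([-75,0,0]),"free",f([75,0,0]),"yaw,tilt,roll",(e*[1,-1,1]).round(2))
if len(sys.argv)>3:
    v=[float(a) for a in sys.argv[1:5]]  # tilt pivx pivz side
    plan(s,target(v[0],v[1],v[2],0,v[3]),toolR(yaw,v[0]),4)
E
python3 st.py 17 -73.5 40 -3.6
```

```text
F plinth [ 1.3  0.  -1.1] M plinth [-0.03  0.36  0.05] thin [-72.   -3.2  39.9] free [67.2 -3.5 95.9] yaw,tilt,roll [-0.06 21.95  0.07]
t 7.98 pos [ 549.6 -206.5  121.1] F [ 1.3  0.3 -1.1] grip 11.4 need 0.7
tr [[-0.0, 0.5, 1.9], [-0.1, 1.1, 3.8], [-0.1, 1.6, 5.7], [-0.2, 2.1, 7.7]]
rv [[0.022, -0.0, -0.0], [0.043, -0.001, -0.001], [0.065, -0.001, -0.001], [0.086, -0.001, -0.001]]
```

Request:
{"method": "apply_moves", "body": {"claw": [5,5,5,5], "translation": [[0,0.5,1.9],[0,1,3.8],[0,1.5,5.7],[0,2,7.5]], "delta_rot": [[0.022,0,0],[0.043,0,0],[0.065,0,0],[0.086,0,0]]}}

```text
time_s: 8.32
ee_pos: [554.5, -205.3, 114.7]
tcp_rot: [[-0.229, 0.931, 0.282], [0.973, 0.219, 0.068], [0.002, 0.291, -0.957]]
wrist_force: [-0.4, -0.0, -2.5]
grip_width: 0.126
```

```bash
python3 st.py 12 -73.5 40 -3.6
```

```text
F plinth [-0.4  0.1 -2.5] M plinth [-0.01  0.33 -0.03] thin [-73.5  -3.2  40. ] free [70.  -3.4 83.6] yaw,tilt,roll [-0.04 16.89  0.08]
t 8.32 pos [ 554.5 -205.3  114.7] F [-0.4 -0.  -2.5] grip 11.8 need 0.7
tr [[-0.1, 0.9, 2.1], [-0.1, 1.7, 4.2], [-0.2, 2.6, 6.2], [-0.2, 3.5, 8.3]]
rv [[0.021, -0.0, -0.0], [0.043, -0.001, -0.001], [0.064, -0.001, -0.001], [0.085, -0.001, -0.001]]
```

Request:
{"method": "apply_moves", "body": {"claw": [5,5,5,5], "translation": [[0,0.9,2.1],[0,1.7,4.2],[0,2.6,6.2],[0,3.5,8.3]], "delta_rot": [[0.021,0,0],[0.043,0,0],[0.064,0,0],[0.085,0,0]]}}

```text
time_s: 8.65
ee_pos: [560.4, -203.8, 107.6]
tcp_rot: [[-0.23, 0.952, 0.2], [0.973, 0.224, 0.049], [0.002, 0.206, -0.978]]
wrist_force: [-0.0, -0.0, -1.6]
grip_width: 0.123
```

```bash
python3 st.py 7 -74 40 -3.6; python3 look.py f
```

```text
F plinth [-0.  -0.  -1.6] M plinth [-0.12  0.31 -0.04] thin [-73.2  -3.2  40. ] free [73.5 -3.3 70.9] yaw,tilt,roll [-0.03 11.91  0.09]
t 8.65 pos [ 560.4 -203.8  107.6] F [-0.  -0.  -1.6] grip 11.5 need 0.7
tr [[-0.1, 0.7, 2.0], [-0.1, 1.4, 4.0], [-0.2, 2.1, 6.1], [-0.3, 2.8, 8.1]]
rv [[0.021, -0.0, -0.0], [0.043, -0.001, -0.0], [0.064, -0.001, -0.001], [0.086, -0.001, -0.001]]
t 8.65 ee [ 560.4 -203.8  107.6] F [-0.05 -0.02 -1.57] M [-0.189  0.27  -0.042] grip 11.52
thin edge in plinth [-73.2  -3.2  40. ] free [73.5 -3.3 70.9] yaw,tilt,roll [-0.03 11.91  0.09]
```

View pics/scene_f.png

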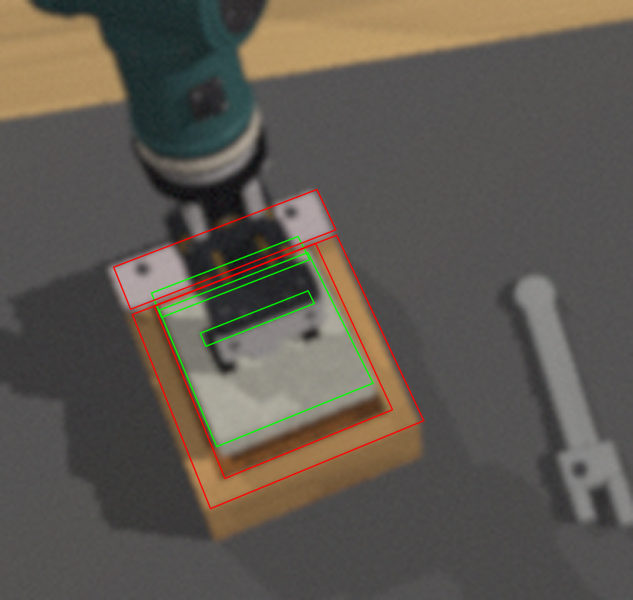

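View pics/top_f_raw.png

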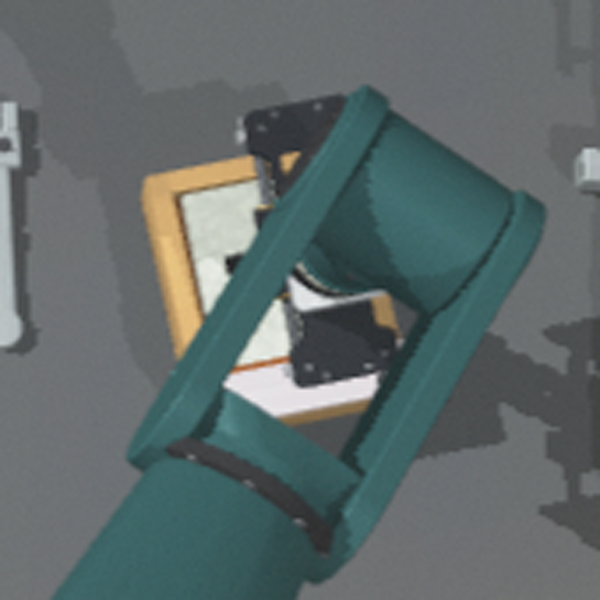

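Request:
{"method": "apply_moves", "body": {"claw": [5,5,5,5], "translation": [[-0.5,0.9,2],[-1,1.7,4],[-1.5,2.6,6.1],[-1.5,3.4,8.1]], "delta_rot": [[0.021,0,0],[0.043,0,0],[0.064,-0.001,0],[0.086,-0.001,0]]}}

```text
time_s: 9.08
ee_pos: [566.2, -204.0, 100.1]
tcp_rot: [[-0.23, 0.966, 0.117], [0.973, 0.228, 0.028], [0.001, 0.121, -0.993]]
wrist_force: [-1.0, -0.7, -1.2]
grip_width: 0.126
```

```bash
python3 st.py 3 -73.5 40 -4.7
```

```text
F plinth [-1.2 -0.5 -1.2] M plinth [-0.05  0.15  0.02] thin [-72.9  -4.8  40. ] free [76.  -4.8 58.1] yaw,tilt,roll [-0.01  6.92  0.04]
t 9.08 pos [ 566.2 -204.   100.1] F [-1.  -0.7 -1.2] grip 11.8 need 0.5
tr [[0.0, 0.6, 1.6], [0.1, 1.1, 3.3], [0.1, 1.7, 4.9], [0.1, 2.3, 6.5]]
rv [[0.017, -0.0, -0.0], [0.034, -0.0, -0.0], [0.051, -0.0, -0.0], [0.068, -0.001, -0.0]]
```

Request:
{"method": "apply_moves", "body": {"claw": [5,5,5,5], "translation": [[0,0.2,1.6],[0,0.5,3.3],[0,1,4.9],[0,1.5,6.5]], "delta_rot": [[0.017,0,0],[0.034,0,0],[0.051,0,0],[0.068,0,0]]}}

```text
time_s: 9.42
ee_pos: [568.6, -203.5, 93.7]
tcp_rot: [[-0.23, 0.972, 0.05], [0.973, 0.23, 0.012], [0.0, 0.051, -0.999]]
wrist_force: [1.1, -0.2, -1.8]
grip_width: 0.124
```

```bash
python3 st.py 0 -74 40 -4.7; python3 look.py g
```

```text
F plinth [ 1.  -0.4 -1.8] M plinth [-0.11  0.06 -0.03] thin [-74.1  -4.9  39.9] free [75.7 -4.9 47.6] yaw,tilt,roll [-0.01  2.95  0.03]
t 9.42 pos [ 568.6 -203.5   93.7] F [ 1.1 -0.2 -1.8] grip 11.7 need 0.4
tr [[0.0, 0.6, 1.2], [0.1, 1.2, 2.4], [0.1, 1.7, 3.7], [0.2, 2.3, 4.9]]
rv [[0.013, -0.0, -0.0], [0.026, -0.0, -0.0], [0.039, -0.0, -0.0], [0.051, -0.0, -0.0]]
t 9.4167 ee [ 568.6 -203.5   93.7] F [ 1.06 -0.16 -1.81] M [-0.118  0.031 -0.026] grip 11.7
thin edge in plinth [-74.1  -4.9  39.9] free [75.7 -4.9 47.6] yaw,tilt,roll [-0.01  2.95  0.03]
```

View pics/scene_g_raw.png

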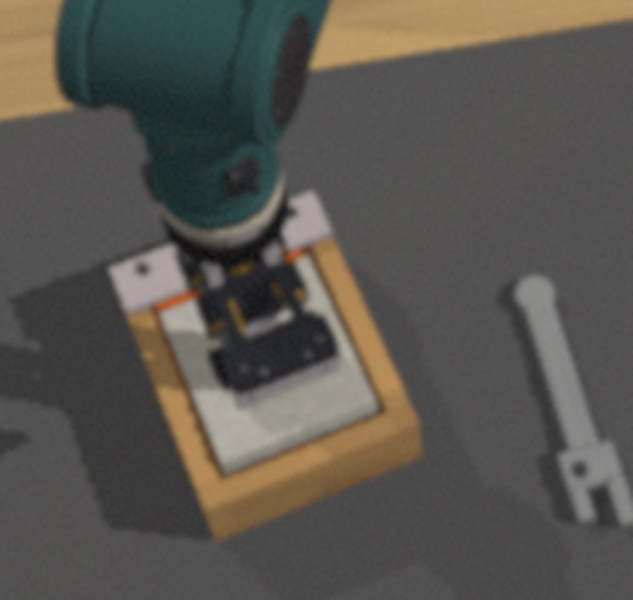

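View pics/top_g_raw.png

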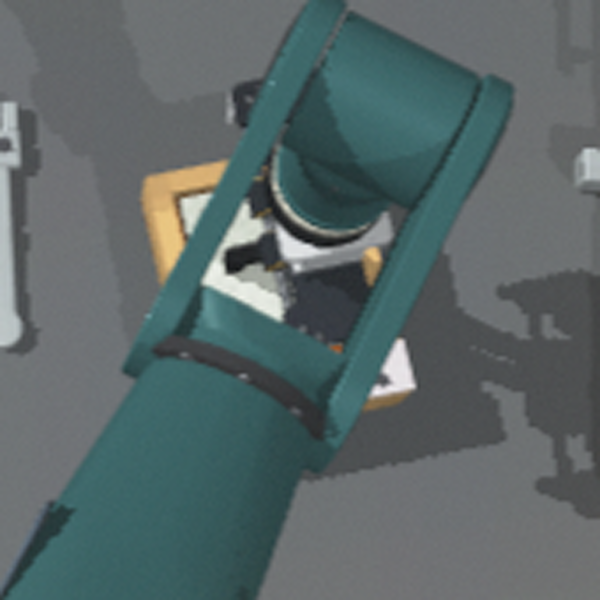

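The cover is inside the opening with gaps on both sides. In the scene crop its free edge, (225,470) to (380,408), lies inside the wall. Tilt is 3° and forces are low, so I'm finishing the swing.

Request:
{"method": "apply_moves", "body": {"claw": [5,5,5,5], "translation": [[0,0.5,1.2],[0,1,2.4],[0,1.5,3.7],[0,2,4.7]], "delta_rot": [[0.013,0,0],[0.026,0,0],[0.039,0,0],[0.05,0,0]]}}

```text
time_s: 9.85
ee_pos: [570.9, -203.0, 88.9]
tcp_rot: [[-0.23, 0.973, 0.0], [0.973, 0.23, 0.001], [0.0, 0.0, -1.0]]
wrist_force: [0.1, 0.6, -0.6]
grip_width: 0.124
```

```bash
python3 st.py 0 -74 39.5 -4.7
```

```text
F plinth [ 0.2  0.5 -0.6] M plinth [-0.1   0.17 -0.01] thin [-74.2  -4.9  39.9] free [75.8 -4.8 39.9] yaw,tilt,roll [0.02 0.02 0.03]
t 9.85 pos [ 570.9 -203.    88.9] F [ 0.1  0.6 -0.6] grip 11.7 need 0.0
tr [[0.0, 0.0, 0.1], [0.1, 0.1, 0.2], [0.1, 0.1, 0.3], [0.2, 0.2, 0.4]]
rv [[0.0, -0.0, 0.0], [0.0, -0.0, 0.0], [0.0, -0.0, 0.0], [0.0, -0.0, 0.0]]
```

Nearly in full contact. I'll press slightly to confirm it's seated.

Request:
{"method": "apply_moves", "body": {"claw": [5,5,5,5], "translation": [[0,0,0.5],[0,0,1],[0,0,1.5],[0,0,1.5]], "delta_rot": [[0,0,0],[0.003,0,0],[0.006,0,0],[0.006,0,0]]}}

```text
time_s: 10.18
ee_pos: [571.0, -202.9, 88.9]
tcp_rot: [[-0.23, 0.973, -0.005], [0.973, 0.23, -0.001], [0.0, -0.005, -1.0]]
wrist_force: [-3.6, 1.8, 5.2]
grip_width: 0.125
```

```bash
python3 st.py 0 -74 39.5 -4.7
```

```text
F plinth [-3.1  2.5  5.2] M plinth [ 0.22  0.29 -0.05] thin [-74.3  -4.9  40.3] free [75.7 -4.9 39.6] yaw,tilt,roll [ 0.02 -0.28  0.  ]
t 10.18 pos [ 571.  -202.9   88.9] F [-3.6  1.8  5.2] grip 11.8 need 0.0
tr [[0.0, 0.0, 0.1], [0.1, 0.0, 0.2], [0.1, 0.0, 0.3], [0.2, 0.0, 0.4]]
rv [[-0.001, -0.0, 0.0], [-0.002, -0.0, 0.0], [-0.004, -0.0, 0.0], [-0.005, -0.0, 0.0]]
```

Seated: the downward motion stopped and the force rose. I'm relaxing to level and opening.

Request:
{"method": "apply_moves", "body": {"claw": [5,5,14,20,26], "translation": [[0,0,0],[0,0,0],[0,0,0],[0,0,0],[0,0,0]], "delta_rot": [[-0.004,0,0],[-0.005,0,0],[-0.005,0,0],[-0.005,0,0],[-0.005,0,0]]}}

```text
time_s: 10.6
ee_pos: [571.1, -203.0, 88.8]
tcp_rot: [[-0.23, 0.973, 0.0], [0.973, 0.23, 0.0], [-0.0, 0.0, -1.0]]
wrist_force: [0.3, -0.5, -0.4]
grip_width: 0.248
```

Request:
{"method": "apply_moves", "body": {"claw": [36,40,40,40], "translation": [[0,0,0],[0,0,0],[0,0,0],[0,0,0]], "delta_rot": [[0,0,0],[0,0,0],[0,0,0],[0,0,0]]}}

```text
time_s: 10.93
ee_pos: [571.1, -203.0, 88.7]
tcp_rot: [[-0.23, 0.973, 0.0], [0.973, 0.23, 0.0], [0.0, 0.0, -1.0]]
wrist_force: [-0.1, 0.0, -1.0]
grip_width: 0.423
```

```bash
python3 st.py
```

```text
F plinth [-0.1  0.1 -1. ] M plinth [-0.02  0.02  0.02] thin [-74.   -5.   39.7] free [76.  -4.9 39.7] yaw,tilt,roll [0.02 0.01 0.  ]
```

Released. I'm retreating straight up, then back towards the robot so the cameras can see.

Request:
{"method": "apply_moves", "body": {"claw": [40,40,40,40,40], "translation": [[0,0,-6],[0,0,-20],[0,0,-50],[0,0,-85],[0,0,-125]], "delta_rot": [[0,0,0],[0,0,0],[0,0,0],[0,0,0],[0,0,0]]}}

```text
time_s: 11.35
ee_pos: [570.0, -202.5, 213.6]
tcp_rot: [[-0.23, 0.973, -0.003], [0.973, 0.23, 0.002], [0.002, -0.003, -1.0]]
wrist_force: [1.0, 0.3, 0.3]
grip_width: 0.426
```

Request:
{"method": "apply_moves", "body": {"claw": [40,40,40,40,40], "translation": [[20,-20,-10],[55,-45,-20],[92,-65,-30],[130,-85,-35],[165,-105,-35]], "delta_rot": [[0,0,0],[0,0,0],[0,0,0],[0,0,0],[0,0,0]]}}

```text
time_s: 11.77
ee_pos: [432.1, -68.4, 251.2]
tcp_rot: [[-0.229, 0.973, 0.0], [0.973, 0.229, 0.001], [0.001, 0.001, -1.0]]
wrist_force: [0.1, 0.5, 1.3]
grip_width: 0.424
```

```bash
python3 look.py z
python3 - <<'E'
from rig import *
import cv2
for n in("scene","top"): cv2.imwrite(f"pics/{n}_end.png",camera(n)["img"][:,:,::-1])
E
```

```text
t 11.7667 ee [432.1 -68.4 251.2] F [0.1  0.45 1.29] M [-0.059 -0.005 -0.003] grip 39.9
thin edge in plinth [-178.3  158.1  202.2] free [-28.3 158.  202.2] yaw,tilt,roll [-0.03  0.03  0.05]
```

View pics/scene_z_raw.png

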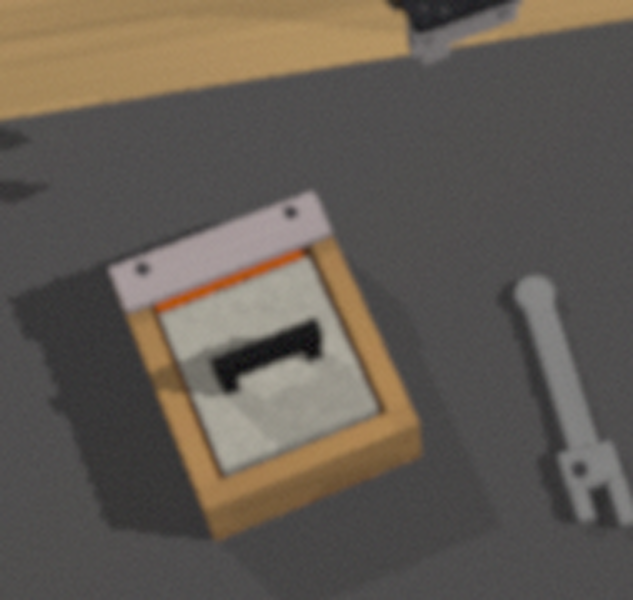

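View pics/top_z_raw.png

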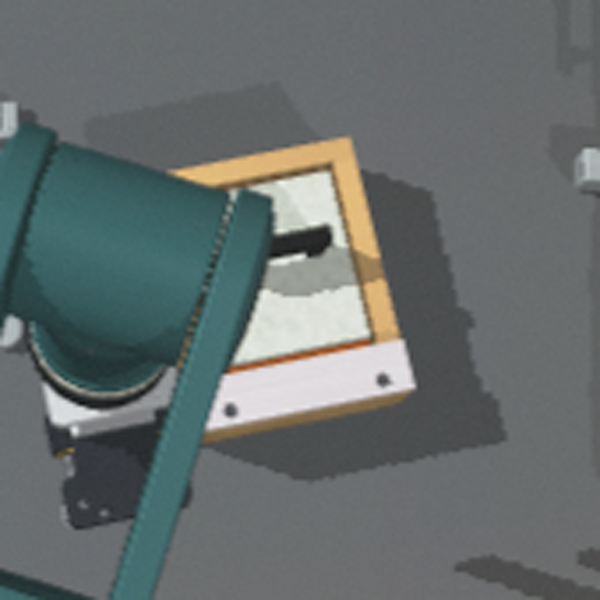

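View pics/scene_end.png

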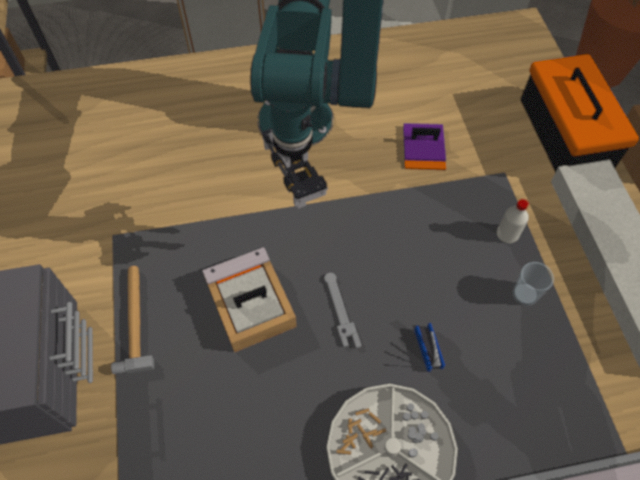

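The cover sits flush in the opening (scene px 249,298), with the orange edge under the lip. The wrench, cup, hex keys, hammer and glue are at their original pixels, and the arm is clear of everything.

```bash
python3 -c "
from rig import *
print(hand_in())"
```

```text
the job is handed in; nothing more can be done
None
```

The hatch is closed and the job is handed in, at about 12 s of the 54 s allowed. I took the white cover by its black handle and tilted it 22° with the handle side up. I slid its orange edge under the lip until it just touched the ledge, then swung the other side down in small steps and let go.

**Last checks**
- **Seated:** with the cover level (0.0° tilt) on the ledge, a light press gave about 5 N and no further travel.
- **Position:** both cameras show it flush inside the walls with the orange edge under the lip. In the top view the arm hid part of the left side.
- **Other things:** the wrench, cup, hex keys, hammer and glue look unmoved, judged by eye against the first pictures. The arm is clear of everything.

**What disagreed or went wrong**
- **Camera mismatch:** the two cameras differed by 4–5 mm on where the cover sat sideways, so I aimed between them. The cover went in without side forces.
- **Wrong sign:** one small sideways shift before insertion went the wrong way. I lifted slightly and corrected it before going in, and the force stayed under 2 N.

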